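# Shut the lids of a weekly pill organizer

## Robot

A 6-joint arm with a two-finger parallel gripper is mounted at the origin on the work surface. World frame = base frame: x ahead of the robot, y to its left, z up, the work surface at z = 0. Lengths are in m, angles in rad, forces in N, time in s.
With the tool pointing down it reaches from about 0.375 to 0.9 m from the base axis. Payload 3.1 kg.
Tool frame: the origin (TCP) lies at the very end of the fingers, on their centre line; the grasp point (between the pads) lies 19 mm behind it (arm.grip_depth is the z of the grasp point in the tool frame, in m); z points along the fingers, y is the line along which they close (so a half turn about z gives the same grasp; the last joint's range is limited). The gripper opens to 87 mm and grips with 3 to 60 N. Pads are 19 mm wide; open, the fingers measure 117 mm over their backs; the gripper's body (75 mm by 190 mm) begins 51 mm behind the grasp point.
Start: joints at [-1.313, 0.527, 1.433, -0, 1.181, -0.178], TCP at [0.264, -0.567, 0.223] pointing down, gripper open.
Joint ranges: [-3.08, 3.08], [-0.75, 2.2], [0.22, 2.44], [-1.43, 4.57], [0, 2.65], [-2.85, 2.85]. Speed limits (rad/s): [2.79, 2.79, 3.14, 3.14, 3.14, 3.14].

## Interface

Orientations are given as a unit quaternion [w, x, y, z].
In Python, from rig import monitor, imaging, arm gives the robot as it stands. The module is installed in compiled form; this text tells all that it offers.
- The arm moves only by the tool arm_command, never from a script. Its argument "plan" is a list of rows, each a list of 7 numbers: the shift along the tool's x, y, z in m, then the turn, a rotation vector about the tool's x, y, z in rad, then the closure in counts, from 0 (fully open) to 255 (shut). A call has 1 to 8 rows; each row is the pose to reach, as a shift and turn from the pose commanded when the call began, along the tool's axes at that moment; what a row does not reach only later rows make up. A row lasts 1/8 s, in which the tool goes at most 62.5 mm and 10.7 degrees, less where a joint would pass 70% of its speed; a pose out of reach is approached as far as the arm can. A call with a gripper value outside its range is refused whole. The fingers move at their own pace and stop on an object; the grip force is fixed at half the most. Time passes only in rows, so rows that repeat a pose let the fingers close. It gives the time, the measured TCP pose, the force, the opening and the grip force at its end, in the units of the state.
- monitor.observe(): the state, without advancing time (a new reading comes with each control period).
- imaging.snapshot(name): name is "scene" or "top" or "wrist"; returns the picture (384x512x3 uint8, red, green, blue); there is no depth.
- imaging.camera_info(name): a dict with "mtx" (3x3 intrinsics, pixels), "dist_coeffs" ([k1, k2, p1, p2, k3] as OpenCV has them; the pictures are not rectified), "position" and "orientation" of the camera in the world; the wrist camera has in their place "hand_eye" (4x4, takes a point from camera to tool coordinates, whose origin is the TCP and whose axes are the flange's). Camera axes: x right, y up, looking along -z (the intrinsics and any distortion apply to the point x, -y, -z); pixel columns grow to the right and rows downward; lengths in m; the calibration is good to about 2 mm. A picture is of the moment at which its call begins: read the wrist's pose just before it. camera_info takes no time and is no camera call.
- arm.hand_in(): hands the job in; it is judged then, once.
The state is a dict: "t": time; "qpos": joint angles; "qd": joint speeds; "tau": joint torques, N m; "ee_pos": TCP position; "eef_rot": TCP orientation; "force": force on the tool from outside, world axes, zero at the start; "moment": the same for the moment, N m; "grip_width": finger opening in m; "gripper_force": force on a finger pad.
Only numpy, scipy, OpenCV 4.12 (cv2) and the standard library are available. Lean on these libraries where they do the work, as an engineer would, in place of code of your own. Each camera call takes 0.05 s, during which the arm holds its last target. There are 200 camera calls.

## Task

The seven flip lids of the weekly pill organizer on the pharmacy counter have been left ajar after filling. Run your fingertips along the row from one end to the other, pressing each lid gently down until it is fully shut. Do not lift, tip or shove the organizer, and leave everything else on the counter where it is.

Things in the scene. Friction and masses are not known exactly. Their poses are not given: they have to be found in the camera images.
- organizer: Weekly pill organizer, white plastic, loose on the counter, about 0.3 kg: 52 mm deep (own x), 246 mm long (own y), 26 mm high; a row of seven compartments, 34 mm apart, each with a frosted grey-blue flip lid. Origin: centre of underside; z up; y from lid1 (-102 mm) to lid7 (+102 mm); x from the lids' free edge, with finger tabs reaching 33 mm before the origin, to the hinge edge.
- lid1 (a joint): Hinge angle of lid1 (at own y = -102 mm on the organizer), rad: 0 fully shut, growing as its free edge rises (stop at 2.0). Starts ajar, 0.2 to 0.5. The hinge line is parallel to the organizer's y, 24 mm behind its origin, 26 mm above the counter. The hinge is stiff: the lid stays where it is left, no fall or spring-back. About 1.5 N on its pad moves it; once shut it is firm.
- lid1_pad (a point): Crown of the raised round thumb pad (27 mm across, 4 mm high) in the middle of lid1, 26 mm from the hinge line, moving with the lid; 32 mm above the counter when the lid is shut (the lid's flat top is then at 28 mm). The lid is 31 mm wide along the row and 47 mm deep, plus an 8 mm tab at its free edge.
- lid2 (a joint): Hinge angle of lid2 (at own y = -68 mm on the organizer), rad: 0 fully shut, growing as its free edge rises (stop at 2.0). Starts ajar, 0.2 to 0.5. The hinge line is parallel to the organizer's y, 24 mm behind its origin, 26 mm above the counter. The hinge is stiff: the lid stays where it is left, no fall or spring-back. About 1.5 N on its pad moves it; once shut it is firm.
- lid2_pad (a point): Crown of the raised round thumb pad (27 mm across, 4 mm high) in the middle of lid2, 26 mm from the hinge line, moving with the lid; 32 mm above the counter when the lid is shut (the lid's flat top is then at 28 mm). The lid is 31 mm wide along the row and 47 mm deep, plus an 8 mm tab at its free edge.
- lid3 (a joint): Hinge angle of lid3 (at own y = -34 mm on the organizer), rad: 0 fully shut, growing as its free edge rises (stop at 2.0). Starts ajar, 0.2 to 0.5. The hinge line is parallel to the organizer's y, 24 mm behind its origin, 26 mm above the counter. The hinge is stiff: the lid stays where it is left, no fall or spring-back. About 1.5 N on its pad moves it; once shut it is firm.
- lid3_pad (a point): Crown of the raised round thumb pad (27 mm across, 4 mm high) in the middle of lid3, 26 mm from the hinge line, moving with the lid; 32 mm above the counter when the lid is shut (the lid's flat top is then at 28 mm). The lid is 31 mm wide along the row and 47 mm deep, plus an 8 mm tab at its free edge.
- lid4 (a joint): Hinge angle of lid4 (at own y = 0 mm on the organizer), rad: 0 fully shut, growing as its free edge rises (stop at 2.0). Starts ajar, 0.2 to 0.5. The hinge line is parallel to the organizer's y, 24 mm behind its origin, 26 mm above the counter. The hinge is stiff: the lid stays where it is left, no fall or spring-back. About 1.5 N on its pad moves it; once shut it is firm.
- lid4_pad (a point): Crown of the raised round thumb pad (27 mm across, 4 mm high) in the middle of lid4, 26 mm from the hinge line, moving with the lid; 32 mm above the counter when the lid is shut (the lid's flat top is then at 28 mm). The lid is 31 mm wide along the row and 47 mm deep, plus an 8 mm tab at its free edge.
- lid5 (a joint): Hinge angle of lid5 (at own y = 34 mm on the organizer), rad: 0 fully shut, growing as its free edge rises (stop at 2.0). Starts ajar, 0.2 to 0.5. The hinge line is parallel to the organizer's y, 24 mm behind its origin, 26 mm above the counter. The hinge is stiff: the lid stays where it is left, no fall or spring-back. About 1.5 N on its pad moves it; once shut it is firm.
- lid5_pad (a point): Crown of the raised round thumb pad (27 mm across, 4 mm high) in the middle of lid5, 26 mm from the hinge line, moving with the lid; 32 mm above the counter when the lid is shut (the lid's flat top is then at 28 mm). The lid is 31 mm wide along the row and 47 mm deep, plus an 8 mm tab at its free edge.
- lid6 (a joint): Hinge angle of lid6 (at own y = 68 mm on the organizer), rad: 0 fully shut, growing as its free edge rises (stop at 2.0). Starts ajar, 0.2 to 0.5. The hinge line is parallel to the organizer's y, 24 mm behind its origin, 26 mm above the counter. The hinge is stiff: the lid stays where it is left, no fall or spring-back. About 1.5 N on its pad moves it; once shut it is firm.
- lid6_pad (a point): Crown of the raised round thumb pad (27 mm across, 4 mm high) in the middle of lid6, 26 mm from the hinge line, moving with the lid; 32 mm above the counter when the lid is shut (the lid's flat top is then at 28 mm). The lid is 31 mm wide along the row and 47 mm deep, plus an 8 mm tab at its free edge.
- lid7 (a joint): Hinge angle of lid7 (at own y = 102 mm on the organizer), rad: 0 fully shut, growing as its free edge rises (stop at 2.0). Starts ajar, 0.2 to 0.5. The hinge line is parallel to the organizer's y, 24 mm behind its origin, 26 mm above the counter. The hinge is stiff: the lid stays where it is left, no fall or spring-back. About 1.5 N on its pad moves it; once shut it is firm.
- lid7_pad (a point): Crown of the raised round thumb pad (27 mm across, 4 mm high) in the middle of lid7, 26 mm from the hinge line, moving with the lid; 32 mm above the counter when the lid is shut (the lid's flat top is then at 28 mm). The lid is 31 mm wide along the row and 47 mm deep, plus an 8 mm tab at its free edge.
- vial_a: Amber medicine vial with white cap, 37 mm across, 66 mm tall, standing loose behind the organizer. Origin: centre of the underside. A bystander: leave it.
- vial_b: Amber medicine vial with white cap, 37 mm across, 66 mm tall, standing loose in front of the organizer. Origin: centre of the underside. A bystander: leave it.
- vial_cap: White vial cap, 37 mm across, 13 mm high, lying loose in front of the organizer. Origin: centre of the underside. A bystander: leave it.
- carton: Medicine carton, 42 x 88 x 24 mm high, lying loose behind the organizer (long side along own y). Origin: centre of the underside. A bystander: leave it.
- stock_a: White stock bottle, 62 mm across, 108 mm tall, standing loose to the left. Origin: centre of the underside. A bystander: leave it.
- stock_b: White stock bottle, 48 mm across, 85 mm tall, standing loose to the left. Origin: centre of the underside. A bystander: leave it.
- stapler: Black stapler, 125 mm long (own x), 36 mm wide, 60 mm high, loose to the right. Origin: centre of the underside. A bystander: leave it.
- spatula: Steel tablet-counting spatula with black handle, 235 mm long (own x), 24 mm wide, 7 mm high, lying loose to the right. Origin: centre of the underside. A bystander: leave it.

How it is judged:
By the outcome, as a careful person would: the job done as asked, in the order asked, and still so for the second after the job is handed in, with the robot touching nothing.
It also fails if it takes over 51 s, if anything falls off the work surface, if the arm or the gripper's body presses on something with over 40 N, if the wrist force passes 120 N, or if a joint passes its speed limit or range.

## Working session

There is one attempt and no reset: what is moved stays moved. The work goes in short steps, Python scripts to look and compute and a tool call to move; the robot and the scene stay as the last step left them, time stands still between calls to the robot, and variables do not carry over. Pictures are saved under pics/ and viewed, at most 10 in all, crops included, and the job is handed in when it is done.

Besides the shell and the picture viewer there is one more tool, called after "Emit:" by a JSON object that holds its "op" and its "data", one argument or row to a line. arm_command: Moves the arm, as the interface text tells. Its arguments: {"type":"object","properties":{"plan":{"type":"array","items":{"type":"array","items":{"type":"number"}}}},"required":["plan"]}

```bash
mkdir -p pics; python3 - <<'E'
from rig import monitor, imaging, arm
import cv2
s=monitor.observe(); print(s)
for n in("top","scene"):
    im=imaging.snapshot(n); cv2.imwrite(f"pics/{n}0.png",im[...,::-1]); print(n,imaging.camera_info(n))
print(imaging.camera_info("wrist"))
E
```

```text
{'t': 0.0, 'qpos': array([-1.31352047e+00,  5.28465863e-01,  1.43392405e+00, -2.36842282e-05,
        1.18136065e+00, -1.78505085e-01]), 'qd': array([ 2.60508908e-04,  1.33860057e-03,  6.09255825e-04, -1.55623038e-04,
        8.40050643e-04,  8.01314474e-05]), 'tau': array([ 1.17744976e-04, -4.40041673e+01, -1.76595676e+01,  6.34273910e-02,
        5.80690254e-02, -1.61690405e-04]), 'ee_pos': array([ 0.26365135, -0.56585615,  0.22156489]), 'eef_rot': array([-1.07768815e-03,  9.76354096e-01,  2.16174731e-01, -5.34261842e-05]), 'force': array([0.57379147, 0.88742314, 0.16850687]), 'moment': array([ 0.00867689,  0.03294388, -0.02204724]), 'gripper_force': 0.0, 'grip_width': 0.08682926253573199}
top {'mtx': array([[361.91945149,   0.        , 257.44068864],
       [  0.        , 361.91945149, 189.06136909],
       [  0.        ,   0.        ,   1.        ]]), 'dist_coeffs': array([0.02296572, 0.        , 0.        , 0.        , 0.        ]), 'position': array([0.24665929, 0.01204774, 1.24650432]), 'orientation': array([ 0.71571891,  0.07192566, -0.07225704, -0.69090669])}
scene {'mtx': a
[... 275 characters left out ...]
559722,  1.04665392]), 'orientation': array([0.89469752, 0.30093889, 0.09993555, 0.31458706])}
{'mtx': array([[291.97622298,   0.        , 256.58708003],
       [  0.        , 291.97622298, 183.67631817],
       [  0.        ,   0.        ,   1.        ]]), 'dist_coeffs': array([-0.00724267,  0.        ,  0.        ,  0.        ,  0.        ]), 'hand_eye': array([[-1.10283833e-03,  9.58705615e-01,  2.84398185e-01,
         7.80382990e-02],
       [ 9.99999019e-01,  8.11611282e-04,  1.14185312e-03,
         1.21506500e-03],
       [ 8.63880224e-04,  2.84399165e-01, -9.58705569e-01,
        -1.61789840e-01],
       [ 0.00000000e+00,  0.00000000e+00,  0.00000000e+00,
         1.00000000e+00]])}
```

View pics/top0.png

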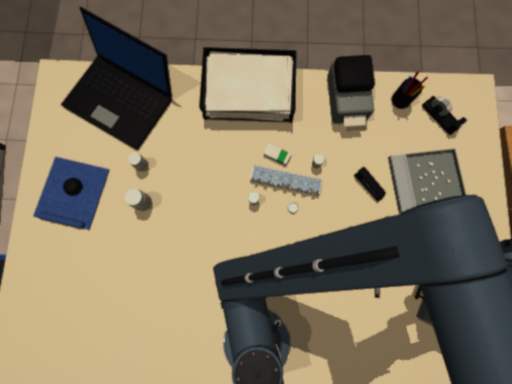

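View pics/scene0.png

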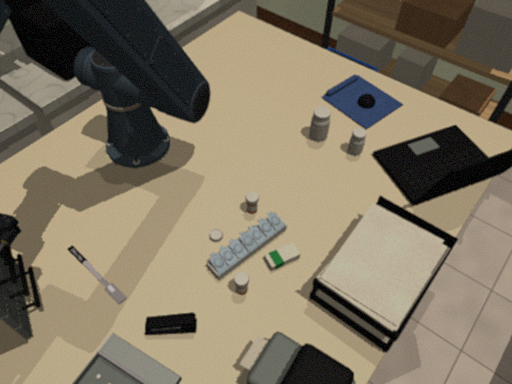

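The top view shows the organizer from pixel (252,173) to (321,187). Its tabs and `vial_b` face the robot, and the carton is behind it. I'll measure it by colour.

```bash
cat > h.py <<'E'
import numpy as np, cv2
from scipy.spatial.transform import Rotation as R
from rig import monitor, imaging, arm
def rot(q): return R.from_quat([q[1],q[2],q[3],q[0]]).as_matrix()
def cam(n,s=None):
    c=imaging.camera_info(n)
    if n!="wrist": return c,rot(c["orientation"]),c["position"]
    H=c["hand_eye"]; T=rot(s["eef_rot"]); return c,T@H[:3,:3],T@H[:3,3]+s["ee_pos"]
def rays(px,n,z,s=None):
    c,Rm,p=cam(n,s)
    u=cv2.undistortPoints(np.float64(px).reshape(-1,1,2),c["mtx"],c["dist_coeffs"]).reshape(-1,2)
    d=np.c_[u[:,0],-u[:,1],-np.ones(len(u))]@Rm.T
    return p+d*((z-p[2])/d[:,2])[:,None]
def blue(im,lo=(95,35,70),hi=(125,160,255)):
    h=cv2.cvtColor(im,cv2.COLOR_RGB2HSV); return cv2.inRange(h,lo,hi)
E
python3 - <<'E'
from h import *
for n,(x0,y0,x1,y1) in {"top":(235,155,335,205),"scene":(195,200,300,285)}.items():
    im=cv2.imread(f"pics/{n}0.png")[...,::-1].copy()
    m=blue(im); k=np.zeros_like(m); k[y0:y1,x0:x1]=m[y0:y1,x0:x1]
    cs=max(cv2.findContours(k,0,1)[0],key=cv2.contourArea)
    b=cv2.boxPoints(cv2.minAreaRect(cs)); print(n,cv2.contourArea(cs),b.round(1).tolist())
    P=rays(b,n,.035); print(P.round(3).tolist(),np.linalg.norm(P-np.roll(P,1,0),axis=1),P.mean(0))
print(rays([[254,199],[293,208],[318,160]],"top",.03).round(3))
im=cv2.imread("pics/top0.png")[150:215,230:340]; cv2.imwrite("pics/c.png",cv2.resize(im,None,fx=7,fy=7,interpolation=2))
E
```

```text
Traceback (most recent call last):
ValueError: max() iterable argument is empty
```

```bash
sed -i 's/lo=(95,35,70)/lo=(90,20,50)/;s/hi=(125,160,255)/hi=(135,255,255)/' h.py
python3 - <<'E'
from h import *
im=cv2.imread("pics/top0.png")
hs=cv2.cvtColor(im,cv2.COLOR_BGR2HSV); print(hs[180,252:322:4].tolist(),hs[150,240].tolist())
cv2.imwrite("pics/c.png",cv2.resize(im[150:215,230:340],None,fx=7,fy=7,interpolation=2))
for n,(x0,y0,x1,y1) in {"top":(235,155,335,205),"scene":(195,200,300,285)}.items():
    im=cv2.imread(f"pics/{n}0.png")[...,::-1].copy()
    m=blue(im); k=np.zeros_like(m); k[y0:y1,x0:x1]=m[y0:y1,x0:x1]
    k=cv2.morphologyEx(k,3,np.ones((3,3)))
    cs=max(cv2.findContours(k,0,1)[0],key=cv2.contourArea)
    b=cv2.boxPoints(cv2.minAreaRect(cs)); print(n,cv2.contourArea(cs),b.round(1).tolist())
    P=rays(b,n,.035); print(P.round(3).tolist(),np.linalg.norm(P-np.roll(P,1,0),axis=1),P.mean(0))
print(rays([[254,199],[293,208],[318,160]],"top",.03).round(3))
E
```

```text
[[20, 59, 87], [40, 9, 86], [21, 45, 108], [96, 17, 146], [90, 12, 133], [98, 18, 159], [99, 23, 154], [70, 6, 136], [100, 25, 155], [99, 24, 148], [90, 14, 143], [98, 24, 160], [94, 12, 145], [99, 23, 152], [96, 23, 152], [93, 19, 146], [99, 22, 152], [38, 14, 148]] [20, 86, 208]
top 110.0 [[281.0, 185.10000610351562], [283.70001220703125, 172.8000030517578], [300.0, 176.39999389648438], [297.29998779296875, 188.6999969482422]]
[[0.514, -0.064, 0.035], [0.558, -0.073, 0.035], [0.547, -0.129, 0.035], [0.504, -0.12, 0.035]] [0.05701412 0.04452724 0.05741557 0.0444375 ] [ 0.53077494 -0.09655371  0.035     ]
scene 151.0 [[238.8000030517578, 234.60000610351562], [255.60000610351562, 226.1999969482422], [264.0, 243.0], [247.1999969482422, 251.39999389648438]]
[[0.507, -0.08, 0.035], [0.526, -0.029, 0.035], [0.578, -0.057, 0.035], [0.558, -0.106, 0.035]] [0.05806166 0.05423617 0.05908366 0.05266671] [ 0.54214738 -0.06821163  0.035     ]
[[ 0.464  0.026  0.03 ]
 [ 0.437 -0.107  0.03 ]
 [ 0.61  -0.192  0.03 ]]
```

View pics/c.png

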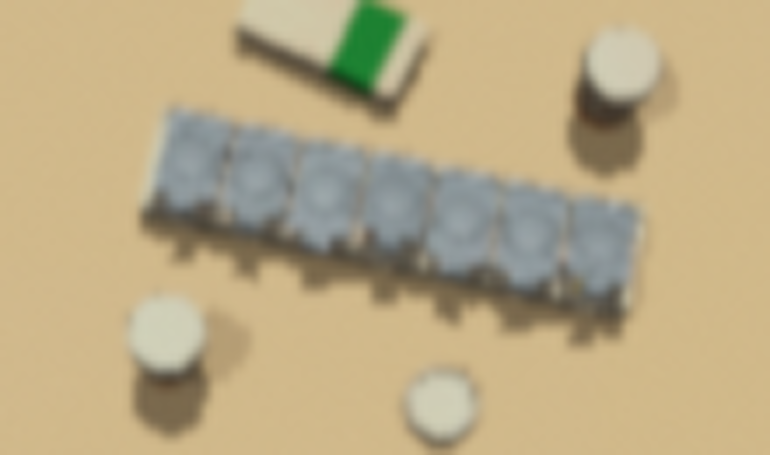

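The crop shows all seven lids with tabs toward the bottom, which is the robot side. The rear-edge corners are at crop (165,108) and (640,205).

```bash
python3 - <<'E'
from h import *
c=np.array([[640,205],[165,108]])/7+[229.6,149.6]
P=rays(c,"top",.026); d=P[1]-P[0]; L=np.linalg.norm(d); u=d/L; x=np.array([u[1],-u[0],0])
o=P.mean(0)-x*.026; print(P,L,"yaw",np.degrees(np.arctan2(x[1],x[0])),"org",o)
for i in (1,4,7): print(i,o+u*(.034*(i-4))-x*.002)
s=monitor.observe(); T=rot(s["eef_rot"]); t=o+np.array([0,0,.20-.026])
print("tool yaw",np.degrees(np.arctan2(T[1,0],T[0,0])),"shift to look pose",T.T@(t-s["ee_pos"]))
E
```

```text
[[ 0.54329368 -0.20295418  0.026     ]
 [ 0.58456082  0.03380865  0.026     ]] 0.24033229719556393 yaw -9.887180521126437 org [ 0.53831341 -0.08010834  0.026     ]
1 [ 0.51882882 -0.18024999  0.026     ]
4 [ 0.53634311 -0.07976492  0.026     ]
7 [0.5538574  0.02072015 0.026     ]
tool yaw 24.97026587644066 shift to look pose [ 0.45404368 -0.32442431  0.02243968]
```

Emit:
{"op": "arm_command", "data": {
  "plan": [
    [0.03,-0.022,0.002,0,0,-0.08,255],
    [0.08,-0.057,0.004,0,0,-0.2,255],
    [0.13,-0.093,0.007,0,0,-0.34,255],
    [0.18,-0.129,0.009,0,0,-0.48,255],
    [0.23,-0.165,0.012,0,0,-0.62,255],
    [0.28,-0.2,0.014,0,0,-0.76,255],
    [0.33,-0.236,0.017,0,0,-0.9,255],
    [0.38,-0.272,0.019,0,0,-0.962,255]
  ]
}}

```text
t: 1.1
ee_pos: [0.4941, -0.1577, 0.2033]
eef_rot: [-0.0, 0.765, 0.644, -0.0]
force: [0.7, 0.1, -0.8]
grip_width: 0.0151
gripper_force: 0.0
```

```bash
python3 - <<'E'
from h import *
s=monitor.observe(); T=rot(s["eef_rot"]); print(s["t"],s["ee_pos"],s["qpos"],s["force"],s["grip_width"])
print("yaw",np.degrees(np.arctan2(T[1,0],T[0,0])),T[2],"shift",T.T@(np.array([.538,-.080,.2])-s["ee_pos"]))
E
```

```text
1.1 [ 0.49408764 -0.1576982   0.20325505] [-5.24621746e-01  4.11360241e-01  1.71830599e+00 -3.28211400e-05
  1.01223094e+00 -3.53802588e-01] [ 0.69828305  0.06397577 -0.79593954] 0.01514404437938383
yaw 80.21377937189249 [ 7.94029168e-05 -2.95301762e-04 -9.99999953e-01] shift [0.08403123 0.03006779 0.00325284]
```

Emit:
{"op": "arm_command", "data": {
  "plan": [
    [0.045,0.016,0.001,0,0,0,255],
    [0.08,0.028,0.003,0,0,0,255],
    [0.084,0.03,0.003,0,0,0,255],
    [0.084,0.03,0.003,0,0,0,255]
  ]
}}

```text
t: 1.6
ee_pos: [0.5372, -0.0821, 0.2003]
eef_rot: [-0.0, 0.765, 0.644, -0.0]
force: [-0.9, -0.1, -0.3]
grip_width: 0.0006
gripper_force: 0.0
```

```bash
python3 - <<'E'
from h import *
s=monitor.observe(); im=imaging.snapshot("wrist"); cv2.imwrite("pics/w0.png",im[...,::-1])
np.save("w0.npy",s,allow_pickle=True); print(s["t"],s["ee_pos"],s["force"],s["grip_width"])
E
```

```text
1.6 [ 0.53724293 -0.08208223  0.20028493] [-0.91437753 -0.1184694  -0.3036065 ] 0.0006303376222770813
```

View pics/w0.png

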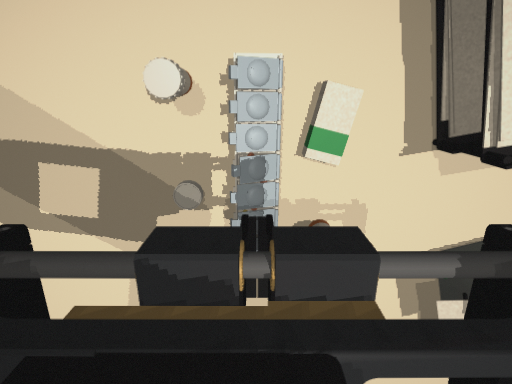

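The wrist view shows lid7 at (258,72), lid6 at (257,105) and lid5 at (256,137). The hinge edge is the line from (282,54) to about (279,210), and the gripper hides lids 1–2.

```bash
python3 - <<'E'
from h import *
s=np.load("w0.npy",allow_pickle=True).item()
im=cv2.imread("pics/w0.png")
cv2.imwrite("pics/w0c.png",cv2.resize(im[40:230,215:305],None,fx=3,fy=3,interpolation=2)) 
g=cv2.cvtColor(im,cv2.COLOR_BGR2HSV)
for r in (58,65,80,98,115,130,145): print(r,[tuple(v) for v in g[r,276:287,:2].tolist()])
P=rays([[282.5,54],[280.5,145],[236,54]],"wrist",.026,s); print(P)
d=P[0]-P[1]; u=d/np.linalg.norm(d); x=np.array([u[1],-u[0],0]); o=P[0]-.026*x-.123*u
print("yaw",np.degrees(np.arctan2(x[1],x[0])),o)
E
```

```text
58 [(50, 11), (68, 6), (42, 8), (20, 32), (27, 27), (21, 33), (20, 42), (19, 59), (21, 60), (21, 61), (22, 60)]
65 [(93, 15), (93, 15), (93, 17), (93, 15), (93, 13), (93, 13), (93, 15), (19, 63), (21, 60), (21, 59), (22, 61)]
80 [(93, 14), (93, 15), (96, 15), (90, 14), (90, 10), (93, 14), (24, 30), (19, 64), (18, 65), (22, 59), (22, 60)]
98 [(93, 14), (99, 13), (96, 16), (93, 13), (93, 15), (96, 15), (19, 61), (21, 59), (22, 59), (22, 59), (21, 59)]
115 [(98, 15), (96, 16), (93, 15), (93, 11), (95, 15), (20, 44), (19, 65), (22, 58), (22, 59), (22, 59), (21, 59)]
130 [(93, 15), (93, 15), (96, 13), (95, 15), (40, 9), (19, 62), (22, 59), (22, 58), (22, 58), (22, 59), (22, 58)]
145 [(93, 15), (93, 15), (90, 12), (93, 16), (20, 48), (19, 63), (22, 60), (22, 59), (22, 59), (22, 58), (22, 59)]
[[ 0.58544109  0.0325744   0.026     ]
 [ 0.56880768 -0.06303241  0.026     ]
 [ 0.53679111  0.04109874  0.026     ]]
yaw -9.86937535108402 [ 0.53874335 -0.08414886  0.026     ]
```

View pics/w0c.png

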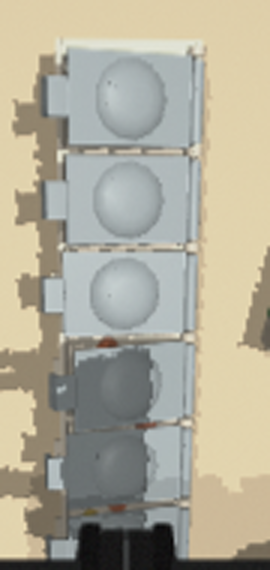

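```bash
python3 - <<'E'
from h import *
s=np.load("w0.npy",allow_pickle=True).item()
a=np.radians(-9.87); x=np.array([np.cos(a),np.sin(a),0]); u=np.array([-np.sin(a),np.cos(a),0]); o=np.array([.5387,-.0841,0])
P=rays([[277,90],[276,122.3],[275,152.7],[282,55]],"wrist",.026,s)-o
print("own x",P@x,"own y",P@u,"expect .085 .051 .017 .123")
T=rot(s["eef_rot"])
for i in (7,4,1):
    t=o+u*.034*(i-4)-.002*x+[0,0,.075]; print(i,t,"shift",T.T@(t-s["ee_pos"]))
print(T.T@u,T.T@x)
E
```

```text
own x [0.02088144 0.02039762 0.01984952 0.02554146] own y [0.0864848  0.05167486 0.0169258  0.12197752] expect .085 .051 .017 .123
7 [0.55421376 0.01673315 0.075     ] shift [ 1.00315162e-01 -1.15521143e-04  1.25242389e-01]
4 [ 0.5367296  -0.08375717  0.075     ] shift [-1.68482847e-03 -1.25070597e-04  1.25285790e-01]
1 [ 0.51924545 -0.18424749  0.075     ] shift [-0.10368482 -0.00013462  0.12532919]
[ 9.99999905e-01  9.36220984e-05 -4.25492109e-04] [-9.39403237e-05  9.99999716e-01 -7.47940950e-04]
```

Emit:
{"op": "arm_command", "data": {
  "plan": [
    [0.05,0,0.06,0,0,0,255],
    [0.1,0,0.11,0,0,0,255],
    [0.1,0,0.13,0,0,0,255],
    [0.1,0,0.142,0,0,0,255],
    [0.1,0,0.154,0,0,0,255],
    [0.1,0,0.163,0,0,0,255],
    [0.1,0,0.166,0,0,0,255],
    [0.1,0,0.166,0,0,0,255]
  ]
}}

```text
t: 2.65
ee_pos: [0.5553, 0.016, 0.035]
eef_rot: [0.001, 0.766, 0.643, 0.001]
force: [0.6, -0.2, -0.6]
grip_width: 0.0007
gripper_force: 0.0
```

Emit:
{"op": "arm_command", "data": {
  "plan": [
    [0,0,0.001,0,0,0,255],
    [0,0,0.002,0,0,0,255],
    [0,0,0.003,0,0,0,255],
    [0,0,0.003,0,0,0,255]
  ]
}}

```text
t: 3.15
ee_pos: [0.5551, 0.0164, 0.0323]
eef_rot: [0.0, 0.765, 0.643, 0.0]
force: [-0.5, -0.8, 6.0]
grip_width: 0.0005
gripper_force: 2.9
```

Emit:
{"op": "arm_command", "data": {
  "plan": [
    [0,0,0.001,0,0,0,255],
    [0,0,0.001,0,0,0,255]
  ]
}}

```text
t: 3.4
ee_pos: [0.5551, 0.0164, 0.0321]
eef_rot: [0.001, 0.765, 0.644, 0.0]
force: [-2.4, -0.7, 12.1]
grip_width: 0.0004
gripper_force: 5.8
```

Emit:
{"op": "arm_command", "data": {
  "plan": [
    [0,0,-0.03,0,0,0,255],
    [-0.02,0,-0.042,0,0,0,255],
    [-0.034,0,-0.036,0,0,0,255],
    [-0.034,0,-0.024,0,0,0,255],
    [-0.034,0,-0.013,0,0,0,255],
    [-0.034,0,-0.005,0,0,0,255],
    [-0.034,0,0,0,0,0,255],
    [-0.034,0,0,0,0,0,255]
  ]
}}

```text
t: 4.4
ee_pos: [0.5474, -0.0163, 0.032]
eef_rot: [-0.001, 0.765, 0.644, -0.001]
force: [-7.0, 0.2, 16.2]
grip_width: 0.0004
gripper_force: 8.8
```

```bash
python3 - <<'E'
from h import *
im=imaging.snapshot("wrist"); cv2.imwrite("pics/w1.png",im[...,::-1])
E
```

```text
(no output)
```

View pics/w1.png

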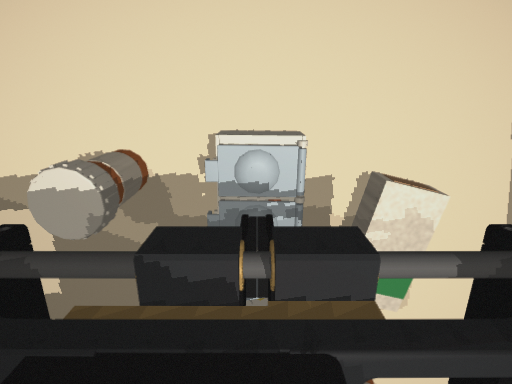

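Lid7 at (257,172) looks shut and centred, and lid6 is being pressed. A sideways drag of 7 N built up, so from here I'll use a touch-lift-repress pattern at slightly less depth.

Emit:
{"op": "arm_command", "data": {
  "plan": [
    [0,0,-0.004,0,0,0,255],
    [0,0,-0.004,0,0,0,255],
    [0,0,-0.0005,0,0,0,255],
    [0,0,-0.0005,0,0,0,255]
  ]
}}

```text
t: 4.95
ee_pos: [0.5495, -0.0169, 0.0321]
eef_rot: [0.0, 0.766, 0.643, 0.0]
force: [-0.8, 0.9, 13.0]
grip_width: 0.0005
gripper_force: 6.4
```

Good: drag gone, 13 N. Now lid5, with a lift and re-press.

Emit:
{"op": "arm_command", "data": {
  "plan": [
    [0,0,-0.03,0,0,0,255],
    [-0.02,0,-0.042,0,0,0,255],
    [-0.034,0,-0.036,0,0,0,255],
    [-0.034,0,-0.025,0,0,0,255],
    [-0.034,0,-0.015,0,0,0,255],
    [-0.034,0,-0.007,0,0,0,255],
    [-0.034,0,-0.003,0,0,0,255],
    [-0.034,0,-0.007,0,0,0,255]
  ]
}}

```text
t: 5.95
ee_pos: [0.5428, -0.0501, 0.0375]
eef_rot: [-0.0, 0.765, 0.644, -0.0]
force: [0.8, 0.6, -0.2]
grip_width: 0.0007
gripper_force: 0.0
```

Emit:
{"op": "arm_command", "data": {
  "plan": [
    [0,0,0.003,0,0,0,255],
    [0,0,0.0065,0,0,0,255],
    [0,0,0.0065,0,0,0,255]
  ]
}}

```text
t: 6.32
ee_pos: [0.5436, -0.0505, 0.0323]
eef_rot: [0.001, 0.766, 0.643, 0.0]
force: [-0.6, 1.4, 5.0]
grip_width: 0.0004
gripper_force: 2.5
```

Emit:
{"op": "arm_command", "data": {
  "plan": [
    [0,0,0.001,0,0,0,255],
    [0,0,0.001,0,0,0,255]
  ]
}}

```text
t: 6.58
ee_pos: [0.5436, -0.0505, 0.0321]
eef_rot: [0.001, 0.766, 0.643, 0.001]
force: [-1.3, 1.2, 10.5]
grip_width: 0.0004
gripper_force: 5.5
```

Emit:
{"op": "arm_command", "data": {
  "plan": [
    [0,0,-0.03,0,0,0,255],
    [-0.02,0,-0.042,0,0,0,255],
    [-0.034,0,-0.036,0,0,0,255],
    [-0.034,0,-0.025,0,0,0,255],
    [-0.034,0,-0.015,0,0,0,255],
    [-0.034,0,-0.007,0,0,0,255],
    [-0.034,0,-0.003,0,0,0,255],
    [-0.034,0,-0.007,0,0,0,255]
  ]
}}

```text
t: 7.58
ee_pos: [0.5372, -0.0836, 0.037]
eef_rot: [-0.0, 0.765, 0.644, -0.0]
force: [-0.2, 0.7, -0.1]
grip_width: 0.0004
gripper_force: 0.0
```

Emit:
{"op": "arm_command", "data": {
  "plan": [
    [0,0,0.003,0,0,0,255],
    [0,0,0.007,0,0,0,255],
    [0,0,0.007,0,0,0,255]
  ]
}}

```text
t: 7.95
ee_pos: [0.5379, -0.0841, 0.0321]
eef_rot: [0.001, 0.766, 0.643, 0.001]
force: [-1.2, 1.7, 12.4]
grip_width: 0.0003
gripper_force: 5.6
```

Lids 3 and 2 next, same pattern.

Emit:
{"op": "arm_command", "data": {
  "plan": [
    [0,0,-0.03,0,0,0,255],
    [-0.02,0,-0.042,0,0,0,255],
    [-0.034,0,-0.036,0,0,0,255],
    [-0.034,0,-0.025,0,0,0,255],
    [-0.034,0,-0.015,0,0,0,255],
    [-0.034,0,-0.007,0,0,0,255],
    [-0.034,0,-0.003,0,0,0,255],
    [-0.034,0,-0.007,0,0,0,255]
  ]
}}

```text
t: 8.95
ee_pos: [0.5312, -0.1171, 0.037]
eef_rot: [-0.0, 0.765, 0.644, -0.0]
force: [0.9, -0.6, 1.7]
grip_width: 0.0005
gripper_force: 0.0
```

Emit:
{"op": "arm_command", "data": {
  "plan": [
    [0,0,0.003,0,0,0,255],
    [0,0,0.007,0,0,0,255],
    [0,0,0.007,0,0,0,255]
  ]
}}

```text
t: 9.32
ee_pos: [0.532, -0.1176, 0.0321]
eef_rot: [0.001, 0.766, 0.643, 0.0]
force: [-1.9, 1.0, 10.8]
grip_width: 0.0001
gripper_force: 5.6
```

Emit:
{"op": "arm_command", "data": {
  "plan": [
    [0,0,-0.03,0,0,0,255],
    [-0.02,0,-0.042,0,0,0,255],
    [-0.034,0,-0.036,0,0,0,255],
    [-0.034,0,-0.025,0,0,0,255],
    [-0.034,0,-0.015,0,0,0,255],
    [-0.034,0,-0.007,0,0,0,255],
    [-0.034,0,-0.003,0,0,0,255],
    [-0.034,0,-0.007,0,0,0,255]
  ]
}}

```text
t: 10.32
ee_pos: [0.5254, -0.1505, 0.037]
eef_rot: [-0.0, 0.765, 0.644, -0.0]
force: [0.6, -1.3, 0.5]
grip_width: 0.0001
gripper_force: 0.0
```

Emit:
{"op": "arm_command", "data": {
  "plan": [
    [0,0,0.003,0,0,0,255],
    [0,0,0.007,0,0,0,255],
    [0,0,0.007,0,0,0,255]
  ]
}}

```text
t: 10.7
ee_pos: [0.5262, -0.1512, 0.0321]
eef_rot: [0.001, 0.766, 0.643, 0.0]
force: [-1.1, 0.9, 11.6]
grip_width: 0.0005
gripper_force: 5.6
```

Lid1, then retreat upward and back toward the right.

Emit:
{"op": "arm_command", "data": {
  "plan": [
    [0,0,-0.03,0,0,0,255],
    [-0.02,0,-0.042,0,0,0,255],
    [-0.034,0,-0.036,0,0,0,255],
    [-0.034,0,-0.025,0,0,0,255],
    [-0.034,0,-0.015,0,0,0,255],
    [-0.034,0,-0.007,0,0,0,255],
    [-0.034,0,-0.003,0,0,0,255],
    [-0.034,0,-0.007,0,0,0,255]
  ]
}}

```text
t: 11.7
ee_pos: [0.5196, -0.184, 0.037]
eef_rot: [-0.0, 0.765, 0.644, -0.0]
force: [0.1, -0.9, 0.2]
grip_width: 0.0007
gripper_force: 0.0
```

Emit:
{"op": "arm_command", "data": {
  "plan": [
    [0,0,0.003,0,0,0,255],
    [0,0,0.007,0,0,0,255],
    [0,0,0.007,0,0,0,255]
  ]
}}

```text
t: 12.08
ee_pos: [0.5203, -0.1847, 0.0321]
eef_rot: [0.001, 0.766, 0.643, 0.0]
force: [-1.4, 1.8, 11.2]
grip_width: 0.0006
gripper_force: 5.5
```

Emit:
{"op": "arm_command", "data": {
  "plan": [
    [0,0,-0.03,0,0,0,255],
    [0,0,-0.08,0,0,0,255],
    [-0.02,0,-0.13,0,0,0,255],
    [-0.06,0,-0.16,0,0,0,255],
    [-0.11,0,-0.168,0,0,0,255],
    [-0.13,0,-0.168,0,0,0,255],
    [-0.13,0,-0.168,0,0,0,255]
  ]
}}

```text
t: 12.95
ee_pos: [0.4966, -0.313, 0.1978]
eef_rot: [-0.001, 0.766, 0.642, 0.0]
force: [0.1, 0.4, -0.6]
grip_width: 0.0005
gripper_force: 0.0
```

```bash
python3 - <<'E'
from h import *
s=monitor.observe(); print(s["t"],s["ee_pos"])
w=imaging.snapshot("wrist"); sc=imaging.snapshot("scene")
cv2.imwrite("pics/w2.png",w[...,::-1]); cv2.imwrite("pics/s2.png",cv2.resize(sc[180:300,180:310,::-1],None,fx=4.5,fy=4.5,interpolation=2))
E
```

```text
12.95 [ 0.49662538 -0.31296346  0.19782411]
```

View pics/w2.png

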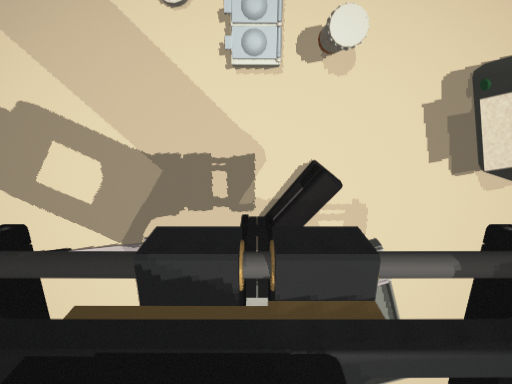

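View pics/s2.png

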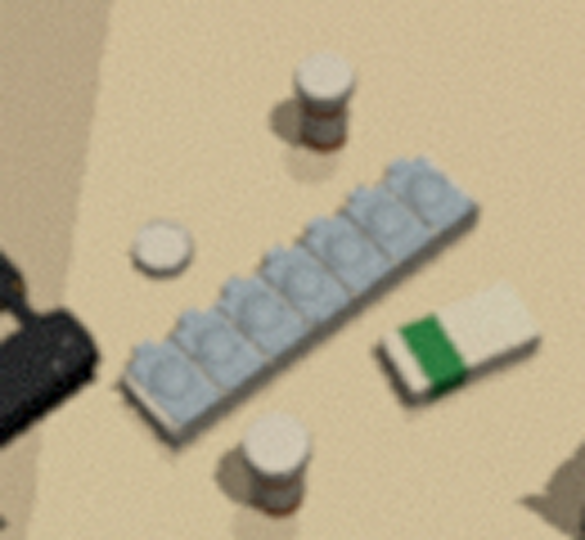

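In the scene crop, all seven lids lie flat from (170,380) to (430,190), and the organizer, vials, cap and carton look undisturbed. The arm is clear, so I'm handing in.

```bash
python3 -c "
from rig import arm; print(arm.hand_in())"
```

```text
the job is handed in; nothing more can be done
None
```

I pressed all seven lids shut in order from lid7 to lid1 (10–13 N each, 16 N peak on lid6), and the job was handed in at about 13 s; the final pictures show every lid flat and nothing visibly moved.

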